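# Load a gearbox cover into the tilted assembly nest and clamp it

## Task

Pick up the loose gearbox cover and set it in the pocket of the tilted assembly fixture, fully down, flat and square, with its cut-off corner in the pocket's matching corner, and let go of it. Then close the toggle clamp on it: swing the red handle over until it goes past centre and locks, with the rubber tip pressing on the cover. Do not drop the cover, and leave the bottle, the screwdriver and the parts bin as they are.

Things in the scene. Friction and masses are not known exactly. Their poses are not given: they have to be found in the camera images.
- cover: Loose cast-aluminium gearbox cover, 0.3 kg, flat on the 3 mm mat. Flange 76 (x) x 100 (y) x 9 mm, its +x +y corner cut at 45 degrees (20 mm legs). Centred on it a solid body 56 (x) x 44 (y) mm, 9 to 40 mm above the underside: grip its 44 mm width (y). Ribs stand 6 mm out of its x faces. Round cap on top, 32 mm wide, to 42 mm. Origin: centre of the underside; z up. Starts within 0.9 rad of yaw 0.
- fixture: The fixed assembly fixture, whole: foot plate 185 x 150 mm on the mat, posts, and on them the tilted nest. Origin: on the mat below the nest's origin; x points away from the robot (yaw within 0.3 rad), z up.
- nest: The fixture's tilted top: dark steel plate 206 x 150 mm, low edge to the robot, white rails round the pocket, clamp behind. Origin: centre of the pocket floor, 78 mm over the bench. z: plate normal, leaning 25 degrees to the robot's side; x up the slope; y left. A seated cover's origin and axes lie on these. Pocket 80 x 104 x 8 mm deep, flared at the top; +x +y corner cut like the cover's.
- clamp_arm: Steel arm of the toggle clamp; origin: its pivot, at nest (92, 0, 62) mm. Open, it stands up behind the pocket to nest z = 165 mm, its spindle pointing towards the pocket to nest x = 71 mm; the space above the pocket is free. Driven by the handle, it comes down 92 degrees to lie along nest -x with the spindle over the cover's cap.
- handle_grip (a point): Centre of the clamp's red grip, 72 mm along the handle (z, to its free end), 15 mm wide (y, as nest y: pinch this), 19 mm deep. Swings at nest y = 0 through (x, z) = (187, 41) open, (190, 75), (184, 98), (172, 120), (153, 140), (136, 150), (126, 155), (117, 157), (105, 158) mm locked; handle leaning 95, 77, 64, 50, 34, 21, 14, 8, 0 degrees from nest z to +x. It can slip some mm in a pinch.
- clamp_handle (a joint): Knee angle of the toggle linkage: 0 open, 1.1 half way, 2.39 with the linkage in line, 2.46 rad at its stop, past centre and locked: keep pulling the grip until it stops there (some 5 to 20 mm more if it slipped in the fingers). Stiff: it stays where it is left and takes under 10 N at the grip. Past centre it holds by itself.
- clamp_pad: Rubber tip of the spindle at the end of the clamp arm, 17 mm wide, springs in by up to 6 mm at 1.5 N/mm. Locked, it presses on the cap of a seated cover with about 6 N. Origin: on the spindle's axis, 23.5 mm above the tip's end.
- bottle: Bystander: white plastic bottle with a blue cap, 52 mm diameter, 130 mm tall, standing. Origin: centre of its base.
- screwdriver: Bystander: screwdriver 180 mm long lying on the mat, red handle 26 mm thick. Origin: middle of its length, on the underside.
- parts_bin: Bystander: grey open bin 160 x 100 x 45 mm with bearings and brass screws. Origin: centre of its underside.
There are look-alikes about, which are no part of the job. Leave any brown or green look-alike of the cover alone.

How it is judged:
By the outcome, as a careful person would: the job done as asked, in the order asked, and still so for the second after the job is handed in, with the robot touching nothing.
It also fails if it takes over 64 s, if anything falls off the work surface, if the arm or the gripper's body presses on something with over 40 N, if the wrist force passes 120 N, or if a joint passes its speed limit or range.

## Robot

A 6-joint arm with a two-finger parallel gripper is mounted at the origin on the work surface. World frame = base frame: x ahead of the robot, y to its left, z up, the work surface at z = 0. Lengths are in m, angles in degrees, forces in N, time in s.
With the tool pointing down it reaches from about 0.35 to 0.975 m from the base axis. Payload 4.9 kg.
Tool frame: the origin (TCP) lies on the centre line of the jaws, within the pads' length; the fingertips stand 17 mm ahead of it and the grasp point (between the pads) lies 2 mm behind it; z points along the fingers, y is the line along which they close (so a half turn about z gives the same grasp; the last joint's range is limited). The gripper opens to 85 mm and grips with 20 to 120 N. Pads are 22 mm wide; open, the fingers measure 114 mm over their backs; the gripper's body (76 mm by 85 mm) begins 54 mm behind the grasp point. The pads swing forward as they close: fully open they stand 13 mm farther back than shut.
Start: joints at [61.765, 3.019, 92.412, -0, 84.569, -6.818], TCP at [0.228, 0.582, 0.248] pointing down, gripper open.
Joint ranges: [-172.51, 172.51], [-57.92, 126.97], [3.15, 148.05], [-58.71, 238.71], [5.1, 150.11], [-179.66, 179.66]. Speed limits (degrees/s): [147.25, 147.25, 180, 180, 180, 180].

## Interface

Orientations are given as [roll, pitch, yaw] about the fixed x, y, z axes, in that order (R = Rz(yaw) Ry(pitch) Rx(roll)).
In Python, from station import readout, optics, ticket gives the robot as it stands.
- The arm moves only by the shell command python3 -m handwheel 'ROWS' [FORCE]. ROWS is JSON, one flat list of numbers, 7 for each row, row after row: the turn, a rotation vector about the tool's x, y, z in degrees, then the shift along the tool's x, y, z in mm, then the opening, from -1 (shut) to 1 (fully open). In form: [ax, ay, az, x, y, z, claw, ax, ay, az, x, y, z, claw, ...]. A call has 1 to 10 rows; each row is the pose to reach, as a shift and turn from the pose commanded when the call began, along the tool's axes at that moment; what a row does not reach only later rows make up. A row lasts 1/12 s, in which the tool goes at most 41.7 mm and 7.16 degrees, less where a joint would pass 70% of its speed; a pose out of reach is approached as far as the arm can. A call with a gripper value outside its range is refused whole. The fingers move at their own pace and stop on an object; FORCE is the grip in N (left out, the last holds). Time passes only in rows, so rows that repeat a pose let the fingers close. It gives the time, the measured TCP pose, the force, the opening and the grip force at its end, in the units of the state.
- readout.observe(): the state, without advancing time (a new reading comes with each control period).
- optics.snapshot(name): name is "scene" or "side" or "wrist"; returns a dict with "image" (480x640x3 uint8, red, green, blue), "fx", "fy", "cx", "cy" (pixels), "k1" (the pictures are not rectified: a ray, as slopes to the right and down, at radius r is drawn at 1 + k1 r^2 times it, then the intrinsics apply), "T" (4x4, takes a point from camera to world coordinates). Camera axes: x right, y up, looking along -z (the intrinsics and any distortion apply to the point x, -y, -z); pixel columns grow to the right and rows downward; lengths in m; the calibration is good to about 2 mm. A picture is of the moment at which its call begins. There is no depth.
- ticket.sign_off(): hands the job in; it is judged then, once.
The state is a dict: "time_s": time; "joints": joint angles; "qd": joint speeds; "joint_torque": joint torques, N m; "position": TCP position; "eef_rot": TCP orientation; "force": force on the tool from outside, world axes, zero at the start; "moment": the same for the moment, N m; "gripper_width": finger opening in m; "gripper_force": force on a finger pad.
Only numpy, scipy, OpenCV 4.12 (cv2) and the standard library are available. Lean on these libraries where they do the work, as an engineer would, in place of code of your own. Each camera call takes 0.05 s, during which the arm holds its last target. There are 200 camera calls.

## Working session

There is one attempt and no reset: what is moved stays moved. The work goes in short steps, Python scripts to look and compute and a shell command to move; the robot and the scene stay as the last step left them, time stands still between calls to the robot, and variables do not carry over. Pictures are saved under pics/ and viewed, at most 13 in all, crops included, and the job is handed in when it is done.

```bash
mkdir -p pics; ls; python3 - <<'E'
from station import readout, optics
import cv2,numpy as np
print(readout.observe())
ims=[]
for n in ["scene","side","wrist"]:
    s=optics.snapshot(n); cv2.imwrite(f"pics/{n}0.png",s["image"][:,:,::-1]); np.savez(f"{n}0.npz",**s)
    print(n,s["fx"],s["cx"],s["cy"],s["k1"],np.round(s["T"],3).tolist())
E
```

```text
pics
{'time_s': 0.0, 'joints': array([ 6.17656333e+01,  3.05606130e+00,  9.24926899e+01, -1.28629704e-03,
        8.45690118e+01, -6.81858400e+00]), 'qd': array([-0.02362792,  0.07197936, -0.05018244,  0.06281944,  0.0809132 ,
        0.04206482]), 'joint_torque': array([-1.95716989e-04, -3.93664491e+01, -3.70185292e+01, -6.21177878e-05,
        6.78893208e-03, -9.66442030e-06]), 'position': array([0.22793407, 0.58131602, 0.24706971]), 'eef_rot': array([-1.79882918e+02, -1.27103047e-02,  1.58584327e+02]), 'force': array([-0.60572818, -0.48059695, -0.01764144]), 'moment': array([-0.03230604,  0.02790001,  0.03433946]), 'gripper_force': 0.0, 'gripper_width': 0.08558105033009294}
scene 497.46196090939793 328.8652588468742 244.66063370122464 -0.03702166429353704 [[0.757, -0.562, 0.333, 0.935], [0.653, 0.657, -0.376, -0.286], [-0.008, 0.502, 0.865, 1.066], [0.0, 0.0, 0.0, 1.0]]
side 525.6499071523353 311.29386941012956 239.58930340524833 0.05103120581822749 [[-0.992, 0.07, -0.109, 0.504], [-0.129, -0.635, 0.761, 0.847], [-0.016, 0.769, 0.639, 0.763], [0.0, 0.0, 0.0, 1.0]]
wrist 386.38504942505205 320.21395351750795 239.99751814689668 -0.01670891867430895 [[0.364, -0.895, -0.256, 0.163], [0.931, 0.35, 0.102, 0.606], [-0.002, -0.275, 0.961, 0.374], [0.0, 0.0, 0.0, 1.0]]
```

View pics/scene0.png

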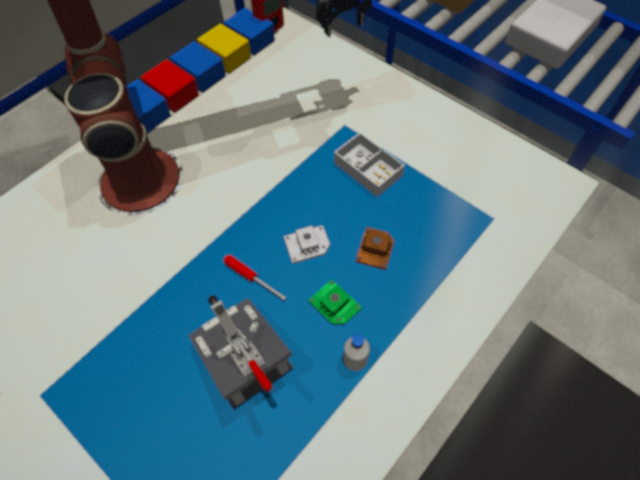

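View pics/side0.png

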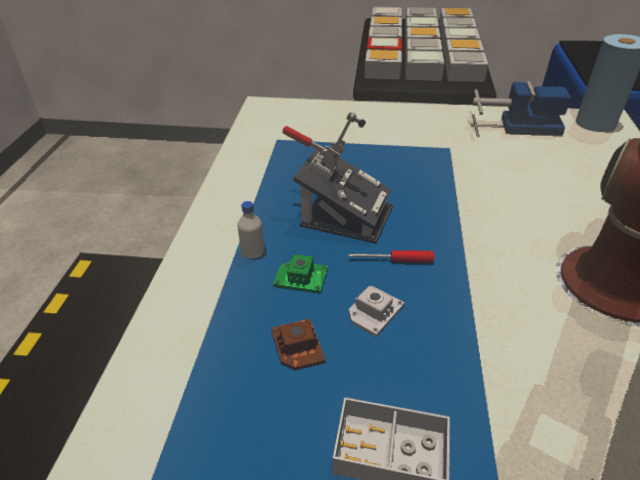

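Scene and side views show the cover (white/grey) at scene (307,242) / side (376,310) and the fixture at scene (240,350) / side (345,195). The clamp is open, with the red grip at scene (260,375) / side (297,134). Next is a coarse triangulation.

```bash
cat > h.py <<'E'
import numpy as np,cv2
from scipy.spatial.transform import Rotation as R
def ray(s,uv):
    K=np.array([[s["fx"],0,s["cx"]],[0,s["fy"],s["cy"]],[0,0,1.]])
    p=cv2.undistortPoints(np.array(uv,float).reshape(-1,1,2),K,np.array([float(s["k1"]),0,0,0]))[:,0]
    # drawn = 1+k1 r^2 times the ideal slopes -> OpenCV's model
    d=np.c_[p[:,0],-p[:,1],-np.ones(len(p))]@s["T"][:3,:3].T
    return s["T"][:3,3],d/np.linalg.norm(d,axis=1)[:,None]
def plane(s,uv,z):
    o,d=ray(s,uv); return o+d*((z-o[2])/d[:,2])[:,None]
def planeg(s,uv,p0,n):
    o,d=ray(s,uv); return o+d*(((p0-o)@n)/(d@n))[:,None]
def tri(views):
    A=np.zeros((3,3));b=np.zeros(3);rs=[]
    for s,uv in views:
        o,d=ray(s,[uv]);M=np.eye(3)-np.outer(d[0],d[0]);A+=M;b+=M@o;rs.append((M,o))
    p=np.linalg.solve(A,b); return p,[np.linalg.norm(M@(p-o))*1e3 for M,o in rs]
def proj(s,P):
    q=(np.atleast_2d(P)-s["T"][:3,3])@s["T"][:3,:3]
    x=np.c_[q[:,0],-q[:,1]]/(-q[:,2:]); x*=1+s["k1"]*(x**2).sum(1)[:,None]
    return x*[s["fx"],s["fy"]]+[s["cx"],s["cy"]]
E
python3 - <<'E'
from h import *
a,b,w=[dict(np.load(f"{n}0.npz")) for n in("scene","side","wrist")]
for nm,u,v in [("cap",(307,236),(376,297)),("grip",(260,375),(297,134)),("bottlecap",(356,341),(248,206))]:
    print(nm,*tri([(a,u),(b,v)]))
def crop(s,x,y,w,h,k): return cv2.resize(s["image"][y:y+h,x:x+w,::-1],None,fx=k,fy=k,interpolation=cv2.INTER_CUBIC)
top=np.hstack([crop(a,170,270,133,100,3),crop(b,270,105,133,100,3)])
bot=np.hstack([crop(a,270,210,80,60,5)[:300,:399],crop(b,336,275,80,60,5)[:300,:399]])
cv2.imwrite("pics/crops1.png",np.vstack([top[:,:798],bot[:,:798]]))
print(proj(w,tri([(a,(307,236)),(b,(376,297))])[0]))
E
```

```text
cap [0.4844848  0.14328308 0.04266498] [np.float64(0.8129428602107646), np.float64(0.8129428602107308)]
grip [ 0.68053011 -0.18785264  0.19681965] [np.float64(1.101712204357669), np.float64(1.101712204357778)]
bottlecap [ 0.75680261 -0.00767831  0.12463997] [np.float64(0.22618883132576498), np.float64(0.22618883132592305)]
[[ 55.18298678 544.17380955]]
```

View pics/crops1.png

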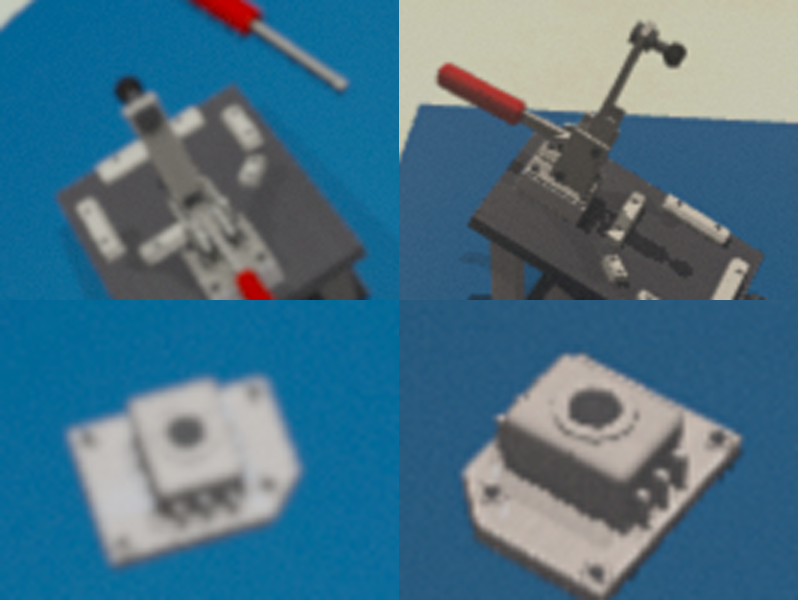

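The crops show three things:
- The cover's cut corner is at scene ~(327,248).
- The nest's low-left corner is at scene (248,298) / side (391,188), and its high-left corner at scene (292,353) / side (294,179).
- The pocket's slanted rail is on the up-left side.

Next I compute coarse poses and the wrist camera's mount.

```bash
python3 - <<'E'
from h import *
from station import readout
a,b,w=[dict(np.load(f"{n}0.npz")) for n in("scene","side","wrist")]
c=plane(a,[(283.6,236),(322.4,225.4),(330,243),(325,254),(292.4,262.6)],0.012);print(np.round(c,3))
lo,e1=tri([(a,(248.3,298.3)),(b,(391.3,188.3))]);hi,e2=tri([(a,(291.7,353.3)),(b,(293.7,179))]);print(lo,e1,hi,e2,(hi-lo)/np.linalg.norm(hi-lo))
o=readout.observe();Rt=R.from_euler('xyz',o["eef_rot"],degrees=True).as_matrix()
print("cam in tool",Rt.T@(w["T"][:3,3]-o["position"]),np.round(Rt.T@w["T"][:3,:3],3))
print("tool to cover offset in tool axes mm",Rt.T@(np.array([.484,.143,.25])-o["position"])*1e3)
E
```

```text
[[0.428 0.119 0.012]
 [0.48  0.204 0.012]
 [0.528 0.178 0.012]
 [0.539 0.147 0.012]
 [0.495 0.078 0.012]]
[ 0.49460413 -0.08478397  0.12185193] [np.float64(31.893489574714696), np.float64(31.893489574714827)] [ 0.67801464 -0.10974503  0.12959089] [np.float64(0.764493616212536), np.float64(0.7644936162124991)] [ 0.99000102 -0.1347331   0.04177288]
cam in tool [ 0.06997729 -0.00117762 -0.12619479] [[ 0.001  0.961  0.275]
 [ 1.    -0.001  0.   ]
 [ 0.     0.275 -0.961]]
tool to cover offset in tool axes mm [-398.41491959 -314.69312729   -2.23011146]
```

```bash
python3 -m handwheel '[0,0,10,-398,-315,0,1, 0,0,10,-398,-315,0,1, 0,0,10,-398,-315,0,1, 0,0,10,-398,-315,0,1, 0,0,10,-398,-315,0,1, 0,0,10,-398,-315,0,1, 0,0,10,-398,-315,0,1, 0,0,10,-398,-315,0,1, 0,0,10,-398,-315,0,1, 0,0,10,-398,-315,0,1]' 40
```

```text
time_s: 0.98
position: [0.4383, 0.2199, 0.2482]
eef_rot: [180.0, 0.0, 148.6]
force: [0.9, -0.1, 0.0]
gripper_width: 0.0858
gripper_force: 0.0
```

```bash
python3 -m handwheel '[0,0,0,-60,-35,0,1, 0,0,0,-60,-35,0,1,0,0,0,-60,-35,0,1,0,0,0,-60,-35,0,1]'; python3 - <<'E'
from station import readout, optics
import cv2,numpy as np
s=optics.snapshot("wrist"); cv2.imwrite("pics/w1.png",s["image"][:,:,::-1]); np.savez("w1.npz",**s);o=readout.observe();print(o["position"],o["eef_rot"],o["joints"],o["time_s"])
E
```

```text
time_s: 1.32
position: [0.4712, 0.1594, 0.2479]
eef_rot: [-180.0, -0.0, 148.4]
force: [-0.2, -0.2, 0.5]
gripper_width: 0.0856
gripper_force: 0.0
[0.47076484 0.16042183 0.2479472 ] [-1.79990008e+02 -5.51404310e-02  1.48513675e+02] [ 1.02218210e+01 -1.48624570e+01  1.09022101e+02  2.93032326e-02
  8.58881693e+01 -4.82939720e+01] 1.3667
```

View pics/w1.png

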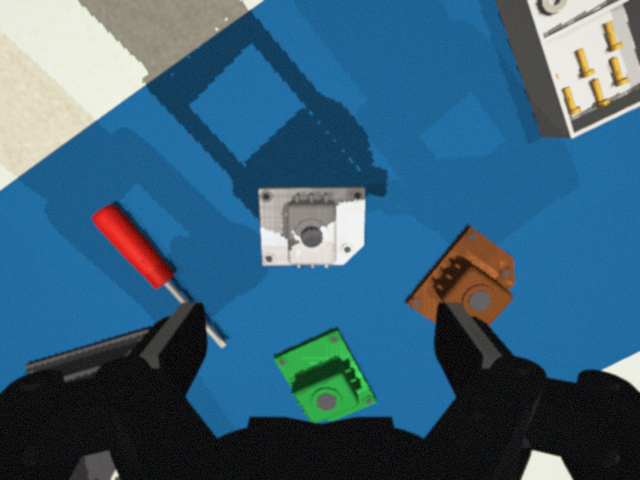

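The wrist view shows the cover with its flange from (259,188) to (366,266), its cut corner at (356,256) and its cap at (312,237). The screwdriver, the look-alikes and the fixture edge (lower left) stay clear of it.

```bash
python3 - <<'E'
from h import *
a,b,_=[dict(np.load(f"{n}0.npz")) for n in("scene","side","wrist")]; w=dict(np.load("w1.npz"))
def mask(s,x0,y0,x1,y1):
    im=s["image"].astype(int); m=((im[:,:,2]-im[:,:,0])<35).astype(np.uint8)
    k=np.zeros_like(m);k[y0:y1,x0:x1]=m[y0:y1,x0:x1]
    k=cv2.morphologyEx(k,cv2.MORPH_OPEN,np.ones((3,3)))
    c=max(cv2.findContours(k,0,cv2.CHAIN_APPROX_NONE)[0],key=cv2.contourArea);return c
c=mask(w,245,175,385,280)
P=plane(w,c[:,0],0.012)[:,:2]
(ctr,sz,ang)=cv2.minAreaRect((P*1000).astype(np.float32));print("rect",ctr,sz,ang)
hull=cv2.convexHull(c);ap=cv2.approxPolyDP(hull,4,True)[:,0];print(ap.tolist());print(np.round(plane(w,ap,.012)*1e3,1))
# cap ring center: dark disc
def disc(s,x,y,r=9):
    g=s["image"][y-r:y+r+1,x-r:x+r+1].mean(2); yy,xx=np.mgrid[-r:r+1,-r:r+1]; wt=np.clip(np.percentile(g,70)-20-g,0,60)*(xx**2+yy**2<=r*r); return x+(wt*xx).sum()/wt.sum(),y+(wt*yy).sum()/wt.sum()
dw,da,db=disc(w,311,237,13),disc(a,307,236,5),disc(b,375,297,7);print(dw,da,db)
p,e=tri([(w,dw),(a,da),(b,db)]);print("cap",p,e);
print(tri([(w,dw),(a,da)]),tri([(w,dw),(b,db)]),plane(w,[dw],.045))
for uvw,uva in [((259,188),(292.4,262.6)),((366,187),(283.6,236))]: pass
# flange height: cross corners wrist vs scene/side
ca=cv2.approxPolyDP(cv2.convexHull(mask(a,275,215,340,270)),1.5,True)[:,0];cb=cv2.approxPolyDP(cv2.convexHull(mask(b,340,278,412,338)),1.5,True)[:,0]
print(ca.tolist(),cb.tolist());print(proj(a,plane(w,ap,.012)),proj(b,plane(w,ap,.012)))
E
```

```text
rect (484.2828063964844, 140.2451171875) (101.8766860961914, 79.34832763671875) 59.08689880371094
[[365, 188], [363, 244], [344, 263], [262, 264], [258, 188]]
[[478.1 203.2  12. ]
 [524.8 174.3  12. ]
 [532.  148.4  12. ]
 [490.3  78.5  12. ]
 [425.5 117.5  12. ]]
(np.float64(310.70646484903847), np.float64(235.40982626108743)) (np.float64(306.6965680043581), np.float64(235.95387688396588)) (np.float64(374.673582048234), np.float64(296.53677799671055))
cap [0.48504133 0.14169431 0.04311211] [np.float64(1.7936056877194007), np.float64(1.055554298913208), np.float64(1.3024412046880376)]
(array([0.48444598, 0.14150348, 0.04399553]), [np.float64(1.2738302211830073), np.float64(1.2738302211829045)]) (array([0.48537317, 0.13958601, 0.03982199]), [np.float64(0.8800761328622987), np.float64(0.8800761328622732)]) [[0.48337559 0.14072041 0.045     ]]
[[322, 226], [328, 240], [325, 252], [293, 262], [284, 236], [309, 226]] [[368, 286], [373, 286], [403, 302], [403, 306], [377, 335], [371, 334], [351, 322], [349, 308]]
[[321.37479123 225.21551916]
 [327.9067675  243.20964391]
 [323.19549894 251.84864729]
 [291.03288059 261.28621214]
 [282.64763858 235.77222917]] [[376.94100801 332.60447207]
 [352.57657381 318.52813679]
 [349.75282408 308.13372037]
 [372.9024859  284.4541679 ]
 [405.57014916 301.17628455]]
```

```bash
python3 -m handwheel '[0,0,0,-22,-10,40,1, 0,0,0,-22,-10,80,1, 0,0,0,-22,-10,120,1, 0,0,0,-22,-10,140,1, 0,0,0,-22,-10,140,1, 0,0,0,-22,-10,140,1]'; python3 - <<'E'
from station import readout, optics
from h import *
s=optics.snapshot("wrist"); np.savez("w2.npz",**s)
ps=[readout.observe()["position"] for _ in range(3)];o=readout.observe();print(ps,o["eef_rot"],o["time_s"])
Rt=R.from_euler('xyz',o["eef_rot"],degrees=True).as_matrix()
print(Rt.T@(np.array([.4843,.1406,.033])-o["position"])*1e3)
cv2.imwrite("pics/w2.png",s["image"][:,:,::-1])
E
```

```text
time_s: 1.87
position: [0.4831, 0.1417, 0.1073]
eef_rot: [-179.9, -0.1, 148.7]
force: [0.3, 0.3, 1.4]
gripper_width: 0.0852
gripper_force: 0.0
[array([0.48480866, 0.14173391, 0.10947779]), array([0.48480866, 0.14173391, 0.10947779]), array([0.48480866, 0.14173391, 0.10947779])] [1.79948711e+02 5.14396826e-02 1.48682768e+02] 1.9167
[-0.08617211 -1.30154983 76.47676749]
```

View pics/w2.png

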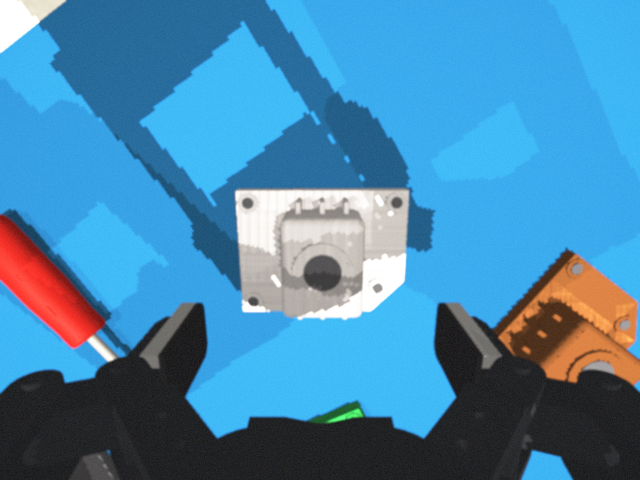

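The cover is centred between the open fingers: cap at (322,272), screwdriver and brown part clear. Descend and grip.

```bash
python3 - <<'E'
from h import *
w=dict(np.load("w2.npz"));w1=dict(np.load("w1.npz"));print(plane(w,[(322,272)],.045),tri([(w,(322,272)),(w1,(311,236.5))]))
E
python3 -m handwheel '[0,0,0,0,-1,30,1, 0,0,0,0,-1,55,1, 0,0,0,0,-1,70,1, 0,0,0,0,-1,75,1, 0,0,0,0,-1,75,1, 0,0,0,0,-1,75,-0.2, 0,0,0,0,-1,75,-0.6, 0,0,0,0,-1,75,-1, 0,0,0,0,-1,75,-1, 0,0,0,0,-1,75,-1]' 50
```

```text
[[0.48414945 0.14071381 0.045     ]] (array([0.4849663 , 0.14009519, 0.04238583]), [np.float64(0.11812237764263481), np.float64(0.11812237764259709)])
time_s: 2.75
position: [0.4855, 0.1401, 0.0353]
eef_rot: [179.9, 0.1, 148.6]
force: [-1.1, 0.8, 6.1]
gripper_width: 0.0431
gripper_force: 53.3
```

```bash
python3 -m handwheel '[0,0,0,0,0,-15,-1, 0,0,0,0,0,-40,-1, 0,0,0,0,0,-75,-1, 0,0,0,0,0,-115,-1, 0,0,0,0,0,-155,-1, 0,0,0,0,0,-195,-1, 0,0,0,0,0,-235,-1, 0,0,0,0,0,-275,-1, 0,0,0,0,0,-310,-1, 0,0,0,0,0,-325,-1]' 60
python3 -m handwheel '[0,0,-2,-15,-13,0,-1, 0,0,-4,-40,-36,0,-1, 0,0,-7,-70,-62,0,-1, 0,0,-9,-98,-88,0,-1, 0,0,-11,-128,-114,0,-1, 0,0,-13,-158,-140,0,-1, 0,0,-15,-188,-166,0,-1, 0,0,-16,-218,-192,0,-1, 0,0,-16,-248,-218,0,-1, 0,0,-16,-267,-235,0,-1]'
python3 - <<'E'
from station import readout, optics
from h import *
s=optics.snapshot("wrist"); np.savez("w3.npz",**s);o=readout.observe();print(o["position"],o["eef_rot"],o["gripper_width"],o["gripper_force"],o["joints"],o["time_s"])
cv2.imwrite("pics/w3.png",s["image"][:,:,::-1])
E
```

```text
time_s: 3.58
position: [0.485, 0.1399, 0.3642]
eef_rot: [179.7, 0.4, 148.6]
force: [0.4, 0.1, -0.9]
gripper_width: 0.0429
gripper_force: 63.1
time_s: 4.42
position: [0.5891, -0.2033, 0.3551]
eef_rot: [-180.0, -0.2, 164.4]
force: [-0.3, 1.0, -3.0]
gripper_width: 0.0429
gripper_force: 63.0
[ 0.58946485 -0.20659364  0.35442936] [-179.82691876   -0.1854055   164.25818646] 0.04309525241091542 62.983946800231934 [ -26.05066764    0.73424892   84.75508463   -0.20414175   94.66207597
 -100.32545772] 4.4667
```

View pics/w3.png

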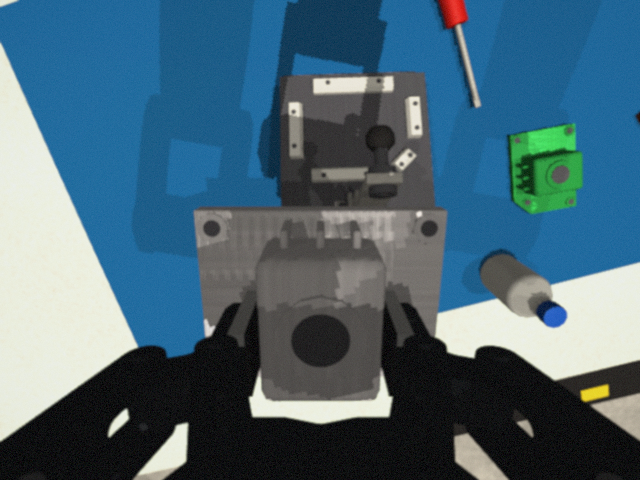

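The nest is seen with all its rails: low (353,86), left (295,130), right (415,117), cut (403,160), high (345,175). The open spindle is at (380,140), and the held cover is at the bottom. Next I measure the rails' positions.

```bash
cat > rails.py <<'E'
from h import *
def blobs(s,x0,y0,x1,y1,th,k=4):
    im=cv2.resize(s["image"][y0:y1,x0:x1],None,fx=k,fy=k,interpolation=cv2.INTER_LINEAR).astype(int)
    m=((im.min(2)>th)&(im.max(2)-im.min(2)<50)).astype(np.uint8)
    out=[]
    for c in cv2.findContours(m,0,cv2.CHAIN_APPROX_NONE)[0]:
        if cv2.contourArea(c)>250: out.append(((c[:,0]+.5)/k-.5+[x0,y0]))
    return out
def rect(c): 
    r=cv2.minAreaRect(c.astype(np.float32)); return r,cv2.boxPoints(r)
E
python3 - <<'E'
from rails import *
w=dict(np.load("w3.npz"));a,b=[dict(np.load(f"{n}0.npz")) for n in("scene","side")]
for n,s,box,th in [("w",w,(275,65,440,200),135),("a",a,(185,295,275,372),125),("b",b,(325,160,395,222),125)]:
    print(n)
    for c in blobs(s,*box,th):
        r,bx=rect(c);print(np.round(r[0],1),np.round(r[1],1),round(r[2],1),np.round(bx,1).tolist())
E
```

```text
w
[404.8 158.9] [11.8 21.4] 45.0 [[393.0, 162.3000030517578], [408.1000061035156, 147.10000610351562], [416.5, 155.5], [401.3999938964844, 170.60000610351562]]
[294.9 109.5] [16.2 13.5] 90.0 [[288.1000061035156, 101.4000015258789], [301.6000061035156, 101.4000015258789], [301.6000061035156, 117.5999984741211], [288.1000061035156, 117.5999984741211]]
[413.9 116.1] [40.7 14.4] 86.0 [[405.20001220703125, 96.30000305175781], [419.6000061035156, 95.30000305175781], [422.5, 135.89999389648438], [408.1000061035156, 136.89999389648438]]
[340.5  84.9] [16.2 56.1] 88.1 [[312.20001220703125, 77.80000305175781], [368.29998779296875, 75.9000015258789], [368.79998779296875, 92.0999984741211], [312.70001220703125, 93.9000015258789]]
[387.4  83.5] [15.8 12. ] 90.0 [[381.3999938964844, 75.5999984741211], [393.3999938964844, 75.5999984741211], [393.3999938964844, 91.4000015258789], [381.3999938964844, 91.4000015258789]]
a
[241.7 365.2] [13.9  9.6] 75.5 [[235.3000030517578, 359.70001220703125], [244.60000610351562, 357.29998779296875], [248.10000610351562, 370.70001220703125], [238.8000030517578, 373.1
[... 1255 characters left out ...]
6875]]
b
[355.9 206. ] [14.   2.9] 32.0 [[349.20001220703125, 203.5], [350.70001220703125, 201.0], [362.6000061035156, 208.39999389648438], [361.0, 210.89999389648438]]
[378.9 201. ] [ 6.  21.7] 26.6 [[371.3999938964844, 209.39999389648438], [381.1000061035156, 190.0], [386.5, 192.6999969482422], [376.79998779296875, 212.10000610351562]]
[368.8 177.2] [23.8  4.3] 32.0 [[357.6000061035156, 172.6999969482422], [359.8999938964844, 169.10000610351562], [380.0, 181.6999969482422], [377.70001220703125, 185.3000030517578]]
[347.6 173. ] [4.4 8.3] 33.7 [[343.5, 175.3000030517578], [348.1000061035156, 168.3000030517578], [351.70001220703125, 170.8000030517578], [347.1000061035156, 177.6999969482422]]
```

```bash
python3 - <<'E'
from rails import *
w=dict(np.load("w3.npz"));a,b=[dict(np.load(f"{n}0.npz")) for n in("scene","side")]
P={}
for n,v in dict(right=[(w,(413.9,116.1)),(a,(250.2,311.7))],cut=[(w,(404.8,158.9)),(a,(253.2,326.1))],
  low=[(w,(352.9,84.8)),(a,(219.7,318)),(b,(378.9,201))],left=[(w,(295.5,130)),(a,(202.7,345.6)),(b,(368.8,177.2))]).items():
    P[n],e=tri(v);print(n,np.round(P[n]*1e3,1),np.round(e,1))
n=np.cross(P["right"]-P["low"],P["left"]-P["low"]);n/=np.linalg.norm(n);print("n",n,"tilt",np.degrees(np.arccos(n[2])),"yaw",np.degrees(np.arctan2(-n[1],-n[0])))
# yaw from edges on the tilted plane
p0=np.mean([P[k] for k in("right","low","left")],0)
for it in range(3):
  phi=np.radians(-13 if it==0 else yaw)
  Rn=(R.from_euler('z',phi)*R.from_euler('y',-25,degrees=True)).as_matrix()
  q=lambda uv:(planeg(w,uv,p0,Rn[:,2])-p0)@Rn*1e3
  E={"low outer":[(314,77.8),(392,75.6)],"low inner":[(314,93.9),(393,91.2)],"right in":[(405.2,96.3),(408.1,136.9)],"right out":[(419.6,95.3),(422.5,135.9)],"left in":[(301.6,103),(303,157)],"left out":[(288.1,103),(288.6,157)],"high in":[(312,168.5),(365,168)]}
  d=[np.degrees(np.arctan2(*(v:=q(E[k])[1]-q(E[k])[0])[:2])) if "low" in k else np.degrees(np.arctan2(-v[1],v[0])) if 0 else 0 for k in E for v in [0]]
  ang=[]
  for k in E:
    v=q(E[k]);dv=v[1]-v[0]
    g=np.degrees(np.arctan2(-dv[0],dv[1])) if k[:3] in("low","hig") else np.degrees(np.arctan2(dv[1],dv[0])); ang.append(g)
    if it==2: print(k,np.round(v[:,:2],1).tolist(),round(g,1))
  yaw=np.degrees(phi)+np.mean(ang[:6])*1.0
  print(yaw)
print("p0",p0)
E
```

```text
File "<stdin>", line 15
SyntaxError: assignment expression cannot rebind comprehension iteration variable 'v'
```

```bash
cat > nest.py <<'E'
from rails import *
w=dict(np.load("w3.npz"));a,b=[dict(np.load(f"{n}0.npz")) for n in("scene","side")]
P={}
for n,v in dict(right=[(w,(413.9,116.1)),(a,(250.2,311.7))],cut=[(w,(404.8,158.9)),(a,(253.2,326.1))],
  low=[(w,(352.9,84.8)),(a,(219.7,318)),(b,(378.9,201))],left=[(w,(295.5,130)),(a,(202.7,345.6)),(b,(368.8,177.2))]).items():
    P[n],e=tri(v);print(n,np.round(P[n]*1e3,1),np.round(e,1))
n=np.cross(P["right"]-P["low"],P["left"]-P["low"]);n/=np.linalg.norm(n);print("n",n,"tilt",np.degrees(np.arccos(n[2])))
p0=np.mean([P[k] for k in("right","low","left")],0)
im=cv2.resize(w["image"],None,fx=4,fy=4,interpolation=cv2.INTER_LINEAR).min(2)
def bright(u0,v0,u1,v1,th=105):  # first..last bright along a segment, px
    t=np.linspace(0,1,400);g=im[np.round(4*(v0+t*(v1-v0))+1.5).astype(int),np.round(4*(u0+t*(u1-u0))+1.5).astype(int)]
    i=np.where(g>th)[0];return [(u0+t[j]*(u1-u0),v0+t[j]*(v1-v0)) for j in (i[0],i[-1])]
E={k:[] for k in["low out","low in","left out","left in","right in","right out"]}
for u in(318,330,342,355,390): x=bright(u,68,u,102);E["low out"].append(x[0]);E["low in"].append(x[1])
for v in(107,115,130,145,152): x=bright(282,v,312,v);E["left out"].append(x[0]);E["left in"].append(x[1])
for v in(100,108,116,124,132): x=bright(398,v,428,v);E["right in"].append(x[0]);E["right out"].append(x[1])
E["high in"]=[bright(u,160,u,188)[0] for u in(316,325,335,345,355)]
yaw=-13.
for it in range(4):
  Rn=(R.from_euler('z',yaw,degrees=True)*R.from_euler('y',-25,degrees=True)).as_matrix()
  ang={}
  for k in E:
    q=(planeg(w,E[k],p0,Rn[:,2])-p0)@Rn*1e3; y=k[:3] in("low","hig")
    f=np.polyfit(q[:,1] if y else q[:,0],q[:,0] if y else q[:,1],1); g=np.degrees(-f[0] if y else f[0]);ang[k]=g
    if it==3: print(k,"pos",np.round(np.mean(q,0)[:2],1),"resid ang",round(g,1))
  yaw+=np.median(list(ang.values()))
print("yaw",yaw,"p0",p0)
E
python3 nest.py
```

```text
right [532.8 -90.   72.2] [0.5 0.5]
cut [ 569.3 -112.6   94.6] [0.1 0.1]
low [ 488.  -141.5   62.3] [1.2 1.1 0.4]
left [ 514.9 -208.9   81.3] [0.9 0.7 0.4]
n [ 0.34698653 -0.12358351 -0.92969213] tilt 158.38687500668232Traceback (most recent call last):
  File "nest.py", line 17, in <module>
    E["high in"]=[bright(u,160,u,188)[0] for u in(316,325,335,345,355)]
                  ~~~~~~^^^^^^^^^^^^^
  File "nest.py", line 12, in bright
    i=np.where(g>th)[0];return [(u0+t[j]*(u1-u0),v0+t[j]*(v1-v0)) for j in (i[0],i[-1])]
                                                                            ~^^^
IndexError: index 0 is out of bounds for axis 0 with size 0
```

```bash
sed -i 's/i=np.where(g>th)\[0\]/g=cv2.GaussianBlur(g.astype(np.float32)[None],(41,1),8)[0];i=np.where(g>(g.min()+g.max())\/2)[0]/' nest.py; python3 nest.py
```

```text
right [532.8 -90.   72.2] [0.5 0.5]
cut [ 569.3 -112.6   94.6] [0.1 0.1]
low [ 488.  -141.5   62.3] [1.2 1.1 0.4]
left [ 514.9 -208.9   81.3] [0.9 0.7 0.4]
n [ 0.34698653 -0.12358351 -0.92969213] tilt 158.38687500668232
low out pos [-38.   -6.5] resid ang 0.0
low in pos [-19.5  -7.2] resid ang 0.2
left out pos [ 18.2 -67. ] resid ang -0.7
left in pos [ 18.6 -54. ] resid ang 0.2
right in pos [ 7.3 52.2] resid ang 2.3
right out pos [ 7.8 65.9] resid ang -0.8
high in pos [ 59.5 -21.9] resid ang -0.4
yaw -13.784163733299177 p0 [ 0.51192496 -0.14680612  0.07193972]
```

```bash
cat > snapw.py <<'E'
import sys
from station import readout, optics
from h import *
s=optics.snapshot("wrist"); np.savez(sys.argv[1]+".npz",**s);o=readout.observe();print(np.round(o["position"],4),np.round(o["eef_rot"],2),o["gripper_width"],o["gripper_force"],np.round(o["force"],1),round(o["time_s"],2))
cv2.imwrite(f"pics/{sys.argv[1]}.png",s["image"][:,:,::-1])
E
python3 -m handwheel '[0,0,0,0,20,0,-1, 0,0,0,0,50,0,-1, 0,0,0,0,80,0,-1, 0,0,0,0,100,0,-1, 0,0,0,0,110,0,-1, 0,0,0,0,110,0,-1, 0,0,0,0,110,0,-1]'; python3 snapw.py w4
python3 -m handwheel '[0,0,0,0,-20,0,-1, 0,0,0,0,-50,0,-1, 0,0,0,0,-90,0,-1, 0,0,0,0,-130,0,-1, 0,0,0,0,-170,0,-1, 0,0,0,0,-200,0,-1, 0,0,0,0,-220,0,-1,0,0,0,0,-220,0,-1,0,0,0,0,-220,0,-1]'; python3 snapw.py w5
python3 - <<'E'
import cv2,numpy as np
from rails import *
A=cv2.imread("pics/w4.png");B=cv2.imread("pics/w5.png")
cv2.imwrite("pics/w45.png",np.vstack([A[40:220,120:520],B[40:220,240:640]]).repeat(1,0)) 
print()
for n in("w4","w5"):
    s=dict(np.load(n+".npz"));print(n)
    for c in blobs(s,140,50,620,205,130):
        r,bx=rect(c)
        if max(r[1])<75: print(np.round(r[0],1),np.round(r[1],1),round(r[2],1))
E
```

```text
time_s: 5.05
position: [0.6182, -0.0939, 0.357]
eef_rot: [-179.9, -0.1, 164.6]
force: [-0.8, -0.4, -3.3]
gripper_width: 0.0429
gripper_force: 63.0
[ 0.6182 -0.0945  0.3574] [-1.7995e+02 -8.0000e-02  1.6456e+02] 0.042511596469022916 63.01238179206848 [ 0.8  0.8 -2.1] 5.1
time_s: 5.85
position: [0.5588, -0.3082, 0.3578]
eef_rot: [180.0, -0.0, 164.4]
force: [1.1, 0.6, -2.8]
gripper_width: 0.0429
gripper_force: 63.0
[ 0.5593 -0.307   0.358 ] [ 1.7997e+02 -3.0000e-02  1.6446e+02] 0.043069420543240866 62.99911379814148 [-0.1  0.6 -2.3] 5.9

w4
[177.6 179.2] [10.9 32.1] 87.6
[214.6 174.9] [11.9 30.4] 88.2
[176. 154.] [6.2 4.2] 90.0
[182.4 114.6] [13.5 24.5] 1.9
[300.1 109.4] [25.6 13.4] 88.8
[230.6  85.8] [16.3 58.5] 87.8
[276.   84.2] [16.2 10.8] 90.0
[370.7  81.2] [55.   6.5] 72.0
w5
[577.5 178.9] [10.7 34.6] 88.2
[440.9 174.5] [12.8 35.6] 88.6
[483.8 173. ] [12.4 11.8] 82.9
[149.5 179.8] [49.2 19.8] 90.0
[514.8 159. ] [12.1 21.1] 42.4
[404.6 129.7] [56.5 12.8] 86.1
[521.5 116.5] [40.7 14.7] 82.5
[565.1  78.1] [58.3  5.7] 79.0
```

View pics/w45.png

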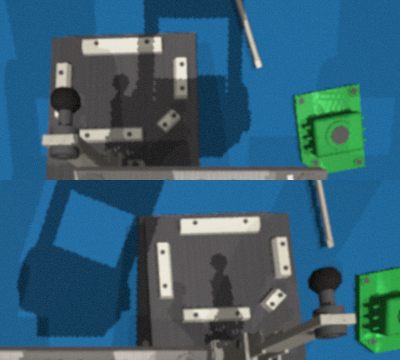

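The two side-shifted wrist views show the rails and their screws sharply: low-rail screws at w4 (217,85)/(272,84) and w5 (435,88)/(487,83), and right-rail screws at w4 (301,103)/(301,130). I'll triangulate the screws.

```bash
python3 - <<'E'
from rails import *
for n in("w3","w4","w5"):
    s=dict(np.load(n+".npz"));g=s["image"].min(2)
    k=4;G=cv2.resize(g,None,fx=k,fy=k,interpolation=cv2.INTER_CUBIC)
    bh=cv2.morphologyEx(G,cv2.MORPH_BLACKHAT,cv2.getStructuringElement(2,(29,29)))
    m=(bh>35).astype(np.uint8);m[:60*k]=0;m[192*k:]=0
    bright=cv2.dilate(G,np.ones((21,21)))>120
    N,_,st,_=cv2.connectedComponentsWithStats(m)
    out=[]
    for i in range(1,N):
        x,y,W,H,A=st[i]
        if 60<A<500 and max(W,H)<30 and min(W,H)>6:
            wt=bh[y:y+H,x:x+W].astype(float);yy,xx=np.mgrid[y:y+H,x:x+W]
            out.append((round(((xx*wt).sum()/wt.sum()+.5)/k-.5,1),round(((yy*wt).sum()/wt.sum()+.5)/k-.5,1)))
    print(n,[o for o in out if 150<o[0]<545])
E
```

```text
w3 [(np.float64(378.4), np.float64(80.3)), (np.float64(327.4), np.float64(81.9)), (np.float64(414.8), np.float64(102.9)), (np.float64(293.2), np.float64(111.3)), (np.float64(416.6), np.float64(127.0)), (np.float64(293.8), np.float64(145.4)), (np.float64(409.8), np.float64(154.6)), (np.float64(401.2), np.float64(163.7)), (np.float64(394.0), np.float64(169.2)), (np.float64(366.4), np.float64(172.7)), (np.float64(323.1), np.float64(174.7))]
w4 [(np.float64(266.5), np.float64(81.1)), (np.float64(215.7), np.float64(82.7)), (np.float64(301.4), np.float64(103.7)), (np.float64(180.6), np.float64(112.0)), (np.float64(301.8), np.float64(127.7)), (np.float64(293.4), np.float64(155.1)), (np.float64(284.6), np.float64(164.4)), (np.float64(248.9), np.float64(173.7)), (np.float64(198.0), np.float64(175.4)), (np.float64(206.8), np.float64(174.9))]
w5 [(np.float64(485.1), np.float64(80.8)), (np.float64(434.7), np.float64(82.3)), (np.float64(522.3), np.float64(103.4)), (np.float64(402.2), np.float64(111.6)), (np.float64(525.3), np.float64(127.4)), (np.float64(404.6), np.float64(145.4)), (np.float64(519.9), np.float64(154.6)), (np.float64(512.0), np.float64(163.6)), (np.float64(476.7), np.float64(172.9)), (np.float64(435.3), np.float64(174.6))]
```

```bash
cat > nest2.py <<'E'
from rails import *
V=[dict(np.load(f"w{i}.npz")) for i in(3,4,5)]
D={"low+":[(378.4,80.3),(266.5,81.1),(485.1,80.8)],"low-":[(327.4,81.9),(215.7,82.7),(434.7,82.3)],
"rt lo":[(414.8,102.9),(301.4,103.7),(522.3,103.4)],"rt hi":[(416.6,127.0),(301.8,127.7),(525.3,127.4)],
"lf lo":[(293.2,111.3),(180.6,112.0),(402.2,111.6)],"lf hi":[(293.8,145.4),None,(404.6,145.4)],
"cut+":[(409.8,154.6),(293.4,155.1),(519.9,154.6)],"cut-":[(401.2,163.7),(284.6,164.4),(512.0,163.6)],
"hi+":[(366.4,172.7),(248.9,173.7),(476.7,172.9)],"hi-":[(323.1,174.7),None,(435.3,174.6)]}
P={}
for k,v in D.items():
    P[k],e=tri([(s,u) for s,u in zip(V,v) if u]);print(k,np.round(P[k]*1e3,1),np.round(e,1))
Q=np.array(list(P.values()));c=Q.mean(0);n=np.linalg.svd(Q-c)[2][2];n*=np.sign(n[2])
print("n",n,"tilt",np.degrees(np.arccos(n[2])),"yaw",np.degrees(np.arctan2(-n[1],-n[0])),"res",np.round((Q-c)@n*1e3,1))
# yaw with tilt 25 from screw pairs: low y-line, hi y-line, rt, lf x-lines
yaw=-13.8
for _ in range(5):
    Rn=(R.from_euler('z',yaw,degrees=True)*R.from_euler('y',-25,degrees=True)).as_matrix()
    L={k:(p-c)@Rn*1e3 for k,p in P.items()}
    an=[np.degrees(np.arctan2(-(L[a]-L[b])[0],(L[a]-L[b])[1])) for a,b in(("low+","low-"),("hi+","hi-"))]+[np.degrees(np.arctan2((L[a]-L[b])[1],(L[a]-L[b])[0])) for a,b in(("rt hi","rt lo"),("lf hi","lf lo"))]
    yaw+=np.mean(an)
print("yaw",yaw,np.round(an,2)); print({k:np.round(v,1).tolist() for k,v in L.items()}); print("c",c)
E
python3 nest2.py
sed -i 's/^for it in range(4)/import io,contextlib\nwith contextlib.redirect_stdout(io.StringIO()): from nest2 import c as p0,yaw as Y\nyaw=Y\nfor it in range(4)/; s/^yaw=-13.*//; s/^  yaw+=.*//' nest.py; python3 nest.py | tail -8
```

```text
low+ [ 489.8 -116.3   65.6] [0.1 0.1 0.1]
low- [ 477.6 -166.2   66.2] [0.1 0.1 0.1]
rt lo [520.7 -88.1  76.4] [0.  0.1 0.1]
rt hi [543.2 -93.6  87.3] [0.  0.1 0. ]
lf lo [ 496.3 -206.6   78.6] [0.  0.1 0. ]
lf hi [ 527.7 -214.3   93.7] [0.1 0.1]
cut+ [ 566.  -108.1   99.3] [0.1 0.1 0.1]
cut- [ 571.9 -118.5  102.9] [0.1 0.2 0.2]
hi+ [ 571.  -153.9  105.4] [0.7 0.4 0.3]
hi- [ 561.4 -194.   107. ] [0. 0.]
n [-0.4059002   0.10130453  0.90828543] tilt 24.730524187843898 yaw -14.013586917329253 res [-0.2  0.3 -0.   0.1 -0.2  0.   0.3  0.1 -0.9  0.5]
yaw -13.323890883895363 [-0.03  0.8  -0.44 -0.33]
{'low+': [-53.5, 19.0, -0.1], 'low-': [-53.5, -32.4, 0.7], 'rt lo': [-27.5, 53.6, -0.2], 'rt hi': [-1.9, 53.4, -0.1], 'lf lo': [-23.4, -67.4, 0.3], 'lf hi': [12.3, -67.6, 0.3], 'cut+': [26.2, 44.6, -0.1], 'cut-': [35.1, 35.8, -0.2], 'hi+': [42.8, 1.2, -1.1], 'hi-': [43.4, -40.1, 0.5]}
c [ 0.53256641 -0.14595712  0.08824376]
low out pos [-59.  -12.3] resid ang -0.5
low in pos [-40.9 -13.2] resid ang -0.4
left out pos [ -4.3 -72.2] resid ang -1.1
left in pos [ -3.8 -59.4] resid ang -0.2
right in pos [-13.9  45. ] resid ang 1.9
right out pos [-13.4  58.4] resid ang -1.3
high in pos [ 36.7 -28.2] resid ang -0.9
yaw -13.323890883895363 p0 [ 0.53256641 -0.14595712  0.08824376]
```

```bash
python3 - <<'E'
from rails import *
ctool=np.array([[0.001,.961,.275],[1,-.001,0],[0,.275,-.961]]);t=np.array([.06998,-.0012,-.1262])
out=[]
for n in("w3","w4","w5"):
    s=dict(np.load(n+".npz"));g=s["image"].min(2).astype(float); T=dict(s);T["T"]=np.eye(4);T["T"][:3,:3]=ctool;T["T"][:3,3]=t
    G=s["image"][325:358,295:347].mean(2); k=(G<60); yy,xx=np.nonzero(k)
    c=(xx.mean()+295,yy.mean()+325)
    print(n,"cap",np.round(c,1),"tool",np.round(plane(T,[c],-.010)*1e3,1), "dark px",k.sum())
    for z in(.023,.032): print(z,np.round(plane(T,[(194.5,210),(446.5,210),(213,228),(429,228)],z)*1e3,1).tolist())
exec(open("h.py").read())
import io,contextlib
with contextlib.redirect_stdout(io.StringIO()): from nest2 import c
Rn=(R.from_euler('z',-13.6,degrees=True)*R.from_euler('y',-25,degrees=True)).as_matrix()
O=c+Rn@np.array([-5.2,-6.9,-8.5])/1e3; print("O",O)
np.savez("nest.npz",O=O,Rn=Rn)
im=cv2.imread("pics/w3.png")[195:415,180:460];cv2.imwrite("pics/held.png",cv2.resize(im,None,fx=2.7,fy=2.7,interpolation=cv2.INTER_CUBIC))
E
```

```text
w3 cap [320.4 340.9] tool [[  1.2  -1.1 -10. ]] dark px 1695
0.023 [[39.5, -50.7, 23.0], [39.6, 48.5, 23.0], [32.2, -44.0, 23.0], [32.3, 42.2, 23.0]]
0.032 [[37.7, -53.7, 32.0], [37.8, 51.5, 32.0], [29.9, -46.5, 32.0], [30.0, 44.8, 32.0]]
w4 cap [320.5 340.9] tool [[  1.2  -1.1 -10. ]] dark px 1697
0.023 [[39.5, -50.7, 23.0], [39.6, 48.5, 23.0], [32.2, -44.0, 23.0], [32.3, 42.2, 23.0]]
0.032 [[37.7, -53.7, 32.0], [37.8, 51.5, 32.0], [29.9, -46.5, 32.0], [30.0, 44.8, 32.0]]
w5 cap [320.5 340.9] tool [[  1.2  -1.1 -10. ]] dark px 1696
0.023 [[39.5, -50.7, 23.0], [39.6, 48.5, 23.0], [32.2, -44.0, 23.0], [32.3, 42.2, 23.0]]
0.032 [[37.7, -53.7, 32.0], [37.8, 51.5, 32.0], [29.9, -46.5, 32.0], [30.0, 44.8, 32.0]]
O [ 0.5298548  -0.15240016  0.07834253]
```

View pics/held.png

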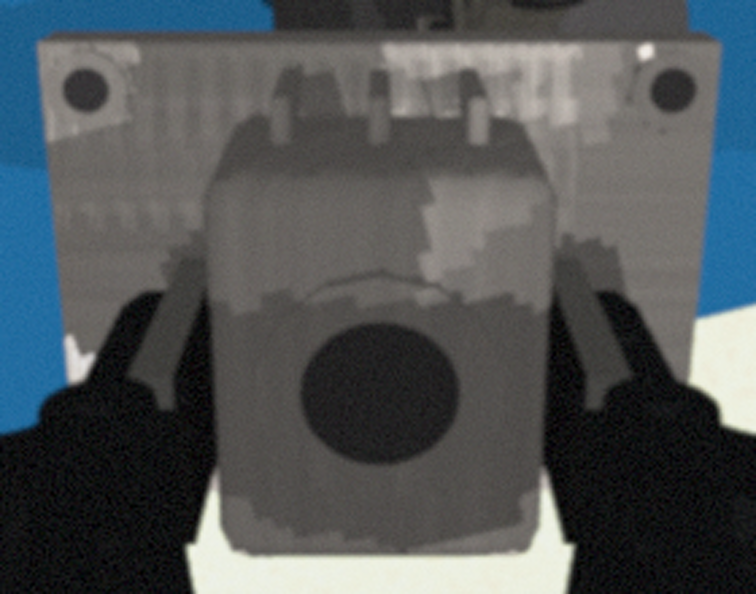

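The held cover sits square and centred in the jaws, with a tool-frame offset of about (1.1,-1.1) mm and the underside 33 mm ahead of the TCP. The nest origin measures z = 78.3 mm, which agrees with the text. Move to the robot side first.

```bash
cat > goal.py <<'E'
import sys
from h import *
from station import readout
# usage: goal.py nx ny nz (TCP target in nest mm) [lean deg about nest y extra]; prints turn & shift in current tool axes
N=np.load("nest.npz");O,Rn=N["O"],N["Rn"];n=np.array([float(v) for v in sys.argv[1:4]])
o=readout.observe();Rt=R.from_euler('xyz',o["eef_rot"],degrees=True)
Rg=R.from_matrix(Rn@np.diag([-1.,1,-1]));
if len(sys.argv)>4: Rg=R.from_matrix(Rn)*R.from_euler('y',float(sys.argv[4]),degrees=True)*R.from_matrix(np.diag([-1.,1,-1]))
g=O+Rn@n/1e3
print("nest now",np.round((o["position"]-O)@Rn*1e3,1),"goal",np.round(g,4))
print("turn",np.round((Rt.inv()*Rg).as_rotvec(degrees=True),2),"shift",np.round(Rt.inv().apply(g-o["position"])*1e3,1),"t",round(o["time_s"],2),"F",np.round(o["force"],1),"grip",round(float(o["gripper_width"]),4),round(float(o["gripper_force"]),1))
E
python3 -m handwheel '[0,0,0,15,10,0,-1, 0,0,0,40,30,2,-1, 0,0,0,70,55,5,-1, 0,0,0,100,80,8,-1, 0,0,0,130,105,12,-1, 0,0,0,150,125,15,-1, 0,0,0,160,132,18,-1, 0,0,0,160,132,18,-1,0,0,0,160,132,18,-1]'; python3 goal.py 1.1 1.1 133
```

```text
time_s: 6.65
position: [0.4409, -0.1354, 0.3407]
eef_rot: [-180.0, 0.1, 164.7]
force: [0.3, 0.5, -3.2]
gripper_width: 0.0429
gripper_force: 63.0
nest now [ 28.9  -4.4 276. ] goal [ 0.4765 -0.1383  0.1993]
turn [ -0.4  -24.91  -1.67] shift [-34.9   6.6 141.4] t 6.65 F [ 0.3  0.5 -3.2] grip 0.0429 63.0
```

```bash
python3 -m handwheel '[0,-4,0,-3,1,15,-1, 0,-10,-0.5,-8,2,40,-1, 0,-16,-1,-15,3,70,-1, 0,-22,-1.4,-25,5,105,-1, -0.2,-25,-1.7,-33,6,130,-1, -0.2,-25,-1.7,-35,6.5,141,-1, -0.2,-25,-1.7,-35,6.5,141,-1, -0.2,-25,-1.7,-35,6.5,141,-1]'; python3 snapw.py w6; python3 goal.py 1.1 1.1 73; python3 - <<'E'
from rails import *
w=dict(np.load("w6.npz"));N=np.load("nest.npz")
# predicted rail-screw pixels vs nest model: low screws at nest (-48.3,+-25.7,8.5), sides (-?,+-60.5)
print(np.round(proj(w,N["O"]+np.array([[-48.3,25.7,8.5],[-48.3,-25.7,8.5]])@N["Rn"].T/1e3),1))
for c in blobs(w,150,0,500,220,120):
    r,b=rect(c);print(np.round(r[0],1),np.round(r[1],1),round(r[2],1))
E
```

```text
time_s: 7.32
position: [0.4771, -0.1399, 0.2005]
eef_rot: [-179.8, 25.0, 166.3]
force: [1.4, 0.1, -1.8]
gripper_width: 0.0428
gripper_force: 62.9
[ 0.4779 -0.1402  0.2022] [-179.75   25.14  166.36] 0.04295743140263366 62.91354060173035 [-0.3  0.  -1.7] 7.37
nest now [  4.   -0.4 134.8] goal [ 0.5011 -0.1443  0.145 ]
turn [-0.27  0.14 -0.03] shift [ 3.1  1.8 61.8] t 7.37 F [-0.3  0.  -1.7] grip 0.043 62.9
[[363.1 160.5]
 [282.8 160.5]]
[233.9 199.1] [15. 21.] 90.0
[412.  197.7] [21.7 17.7] -0.0
```

View pics/w6.png

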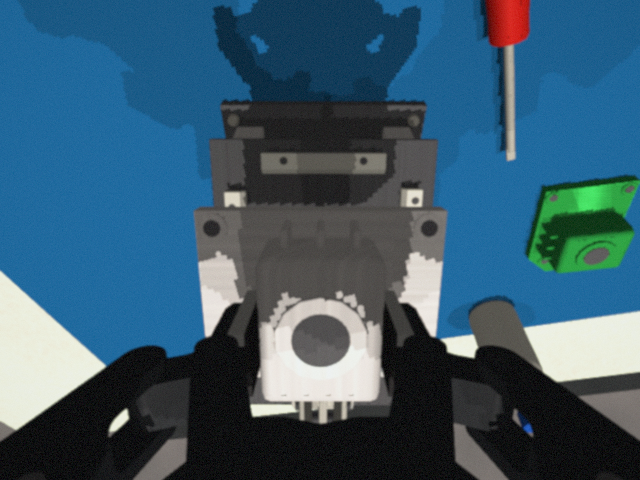

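Pre-place view: the low-rail screws are at (283,160) and (363,160), within 0.5 px of prediction, and the cover is parallel to the nest. I'll compute the cover-to-nest offset purely from the camera.

```bash
cat > cov.py <<'E'
from station import optics
from h import *
s=optics.snapshot("wrist");T=s["T"];N=np.load("nest.npz");O,Rn=N["O"],N["Rn"]
ct=np.array([[0.001,.961,.275],[1,-.001,0],[0,.275,-.961]]);t=np.array([.06998,-.0012,-.1262])
cc=ct.T@(np.array([.0011,-.0011,.033])-t)
print("cover origin in nest mm",np.round((T[:3,:3]@cc+T[:3,3]-O)@Rn*1e3,1),"rot resid(nest)",np.round(R.from_matrix(Rn.T@T[:3,:3]@ct.T@np.diag([-1,1,-1])).as_rotvec(degrees=True),2))
E
python3 cov.py
```

```text
cover origin in nest mm [  3.2  -1.5 102.1] rot resid(nest) [-0.24 -0.16 -0.05]
```

```bash
python3 -m handwheel '[-0.2,0,0,1,0.5,10,-1, -0.2,0.1,0,2,1,30,-1, -0.2,0.1,0,3.2,1.5,52,-1, -0.2,0.1,0,3.2,1.5,70,-1, -0.2,0.1,0,3.2,1.5,80,-1, -0.2,0.1,0,3.2,1.5,80,-1, -0.2,0.1,0,3.2,1.5,80,-1]'; python3 cov.py; python3 goal.py 1.1 1.1 33
```

```text
time_s: 8.0
position: [0.5073, -0.1455, 0.1258]
eef_rot: [180.0, 24.9, 166.4]
force: [-0.6, 0.2, -2.5]
gripper_width: 0.0428
gripper_force: 62.9
cover origin in nest mm [-2.3  0.4 20.2] rot resid(nest) [ 0.02  0.1  -0.05]
nest now [-0.6  1.3 53.6] goal [ 0.5175 -0.1483  0.1087]
turn [-0.02 -0.02 -0.03] shift [-1.7 -0.2 20.6] t 8.05 F [ 0.9 -0.4 -1.8] grip 0.0432 62.9
```

```bash
for i in 1 2 3 4 5 6; do python3 cov.py; python3 goal.py 1.1 1.1 33 | head -1; done
```

```text
cover origin in nest mm [-1.5  0.3 20.9] rot resid(nest) [-0.    0.   -0.05]
nest now [-0.3  1.2 54. ] goal [ 0.5175 -0.1483  0.1087]
cover origin in nest mm [-1.2  0.2 21.3] rot resid(nest) [-0.02 -0.05 -0.04]
nest now [-0.3  1.2 54.2] goal [ 0.5175 -0.1483  0.1087]
cover origin in nest mm [-1.2  0.2 21.4] rot resid(nest) [-0.02 -0.07 -0.04]
nest now [-0.4  1.2 54.2] goal [ 0.5175 -0.1483  0.1087]
cover origin in nest mm [-1.3  0.2 21.4] rot resid(nest) [-0.02 -0.07 -0.04]
nest now [-0.7  1.3 54. ] goal [ 0.5175 -0.1483  0.1087]
cover origin in nest mm [-1.6  0.2 21.3] rot resid(nest) [-0.02 -0.06 -0.05]
nest now [-0.9  1.3 53.9] goal [ 0.5175 -0.1483  0.1087]
cover origin in nest mm [-1.8  0.3 21.1] rot resid(nest) [-0.01 -0.03 -0.05]
nest now [-1.2  1.3 53.7] goal [ 0.5175 -0.1483  0.1087]
```

```bash
python3 -m handwheel '[0,0,0,-0.7,-0.1,3,-1, 0,0,0,-1.5,-0.2,6,-1, 0,0,0,-1.5,-0.2,9,-1, 0,0,0,-1.5,-0.2,11,-1, 0,0,0,-1.5,-0.2,13,-1, 0,0,0,-1.5,-0.2,15,-1, 0,0,0,-1.5,-0.2,17,-1, 0,0,0,-1.5,-0.2,18,-1,0,0,0,-1.5,-0.2,18,-1]';  for i in 1 2 3 ; do python3 cov.py; python3 goal.py 1.1 1.1 33 |tail -1;  done
```

```text
time_s: 9.1
position: [0.5155, -0.1477, 0.1097]
eef_rot: [180.0, 24.9, 166.3]
force: [0.5, -0.0, -3.2]
gripper_width: 0.0426
gripper_force: 63.1
cover origin in nest mm [-1.3  0.2  2. ] rot resid(nest) [ 0.01  0.07 -0.07]
turn [-0.01 -0.08 -0.05] shift [-1.5 -0.1  1.8] t 9.15 F [ 0.7 -0.5 -2.6] grip 0.0428 63.1
cover origin in nest mm [-1.3  0.2  2.1] rot resid(nest) [ 0.01  0.07 -0.06]
turn [-0.01 -0.08 -0.05] shift [-1.4 -0.1  1.9] t 9.2 F [ 1.4 -0.5 -2.2] grip 0.0432 63.1
cover origin in nest mm [-1.3  0.2  2.2] rot resid(nest) [ 0.01  0.07 -0.06]
turn [-0.02 -0.08 -0.04] shift [-1.5 -0.1  2. ] t 9.25 F [ 0.9  0.5 -2.3] grip 0.043 63.1
```

```bash
python3 -m handwheel '[0,0,0,-1,0,0.5,-1, 0,0,0,-1,0,1,-1, 0,0,0,-1,0,1.5,-1, 0,0,0,-1,0,2,-1,0,0,0,-1,0,2.5,-1, 0,0,0,-1,0,3,-1,0,0,0,-1,0,3,-1]';  for i in 1 2 3 ; do python3 cov.py; python3 goal.py 1.1 1.1 33 |tail -1;  done
```

```text
time_s: 9.83
position: [0.5174, -0.1481, 0.1076]
eef_rot: [180.0, 24.9, 166.4]
force: [-1.1, 0.3, -1.9]
gripper_width: 0.0427
gripper_force: 63.4
cover origin in nest mm [-0.5  0.2 -0.7] rot resid(nest) [ 0.02  0.11 -0.05]
turn [-0.01 -0.11 -0.04] shift [-0.6 -0.1 -1. ] t 9.88 F [-2.1  0.8 -0.4] grip 0.0428 63.4
cover origin in nest mm [-0.4  0.2 -0.7] rot resid(nest) [ 0.01  0.09 -0.05]
turn [-0.01 -0.11 -0.04] shift [-0.6 -0.2 -1. ] t 9.93 F [-2.9 -0.4 -1.3] grip 0.0428 63.4
cover origin in nest mm [-0.4  0.2 -0.7] rot resid(nest) [ 0.01  0.09 -0.05]
turn [-0.01 -0.1  -0.04] shift [-0.6 -0.2 -1. ] t 9.98 F [-3.   0.6 -0.4] grip 0.0427 63.3
```

```bash
python3 -m handwheel '[0,0,0,0,0,0.5,-1, 0,0,0,0,0,1,-1, 0,0,0,0,0,1.5,-1, 0,0,0,0,0,1.5,-1,0,0,0,0,0,1.5,-1]';  for i in 1 2 ; do python3 cov.py; python3 goal.py 1.1 1.1 33 |tail -1;  done
```

```text
time_s: 10.4
position: [0.5175, -0.1482, 0.1074]
eef_rot: [180.0, 24.8, 166.4]
force: [-19.6, 4.7, 15.8]
gripper_width: 0.0427
gripper_force: 66.2
cover origin in nest mm [-0.5  0.2 -0.9] rot resid(nest) [ 0.03  0.23 -0.02]
turn [ 0.01 -0.24 -0.  ] shift [-0.6 -0.1 -1.1] t 10.45 F [-20.8   4.8  15.6] grip 0.0426 66.2
cover origin in nest mm [-0.5  0.2 -0.9] rot resid(nest) [ 0.03  0.23 -0.02]
turn [ 0.01 -0.24 -0.01] shift [-0.6 -0.1 -1.1] t 10.5 F [-20.    4.7  15.1] grip 0.043 66.2
```

```bash
python3 -m handwheel '[0,0,0,0.5,0,-1,-1, 0,0,0,0.5,0,-1,-1, 0,0,0,0.5,0,-1,0.2, 0,0,0,0.5,0,-1,0.4, 0,0,0,0.5,0,-1,0.4,0,0,0,0.5,0,-1,0.4]' 20; python3 snapw.py w7
python3 -m handwheel '[0,0,0,0,0,-10,0.4, 0,0,0,0,0,-30,0.4, 0,0,0,0,0,-60,0.4, 0,0,0,0,0,-90,0.4, 0,0,0,0,0,-110,0.4, 0,0,0,0,0,-120,0.4,0,0,0,0,0,-120,0.4,0,0,0,0,0,-120,0.4]'; python3 snapw.py w8
```

```text
time_s: 11.0
position: [0.5176, -0.1482, 0.107]
eef_rot: [180.0, 24.9, 166.4]
force: [0.1, -0.4, 0.6]
gripper_width: 0.0595
gripper_force: 0.0
[ 0.5175 -0.1482  0.1069] [179.99  24.92 166.35] 0.05993783913723458 0.0 [-0.2  0.5  0.7] 11.05
time_s: 11.72
position: [0.4682, -0.1362, 0.2154]
eef_rot: [180.0, 24.9, 166.3]
force: [-1.0, -0.6, -1.2]
gripper_width: 0.0598
gripper_force: 0.0
[ 0.4678 -0.136   0.2141] [179.96  24.79 166.34] 0.059696003392368135 0.0 [ 0.3 -0.   0.2] 11.77
```

View pics/w8.png

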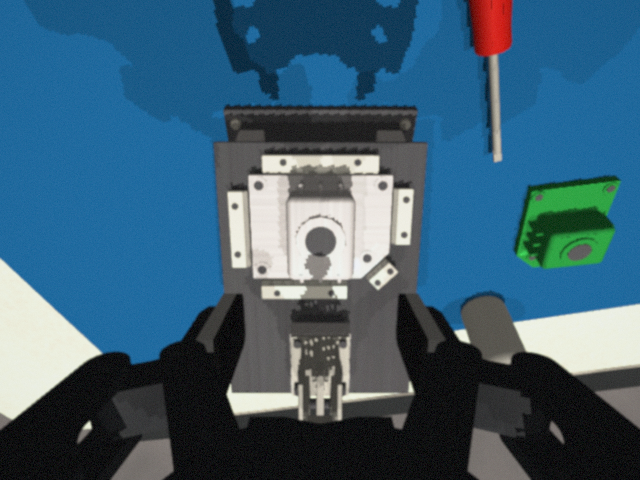

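Cover seated: all four rails surround it, its cut corner (375,265) faces the slanted rail, and it is flat and square. Next is the handle. I go up over the clamp arm, then behind it, leaning the tool 15° to +x.

```bash
python3 -m handwheel '[0,0,0,0,0,-20,0.4, 0,0,0,0,0,-50,0.4, 0,0,0,0,0,-90,0.4, 0,0,0,0,0,-110,0.4, 0,0,0,0,0,-120,0.4,0,0,0,0,0,-120,0.4]'; python3 goal.py 200 0 200 15; python3 - <<'E'
from h import *
a,b=[dict(np.load(f"{n}0.npz")) for n in("scene","side")];N=np.load("nest.npz")
for g in[(187,0,41)]: 
    p=N["O"]+N["Rn"]@np.array(g)/1e3; print(p,proj(a,p),proj(b,p))
for s,x0,y0,x1,y1 in[(a,240,350,285,400),(b,275,115,325,155)]:
    im=s["image"][y0:y1,x0:x1].astype(int);m=(im[:,:,0]-im[:,:,1:].max(2)>60).astype(np.uint8);yy,xx=np.nonzero(m);print(xx.mean()+x0,yy.mean()+y0,cv2.minAreaRect(np.c_[xx,yy].astype(np.float32)))
E
```

```text
time_s: 12.27
position: [0.4194, -0.1246, 0.3257]
eef_rot: [-180.0, 25.0, 166.4]
force: [-0.1, 0.1, 0.1]
gripper_width: 0.06
gripper_force: 0.0
nest now [  1.3   1.  272.3] goal [ 0.6239 -0.1751  0.3441]
turn [-0.04 15.02 -0.05] shift [-198.6   -0.8   72.4] t 12.27 F [-0.1  0.1  0.1] grip 0.06 0.0
[ 0.67774081 -0.18817756  0.19453076] [[258.35745921 374.18883306]] [[297.82538637 135.07150468]]
259.72093023255815 375.04651162790697 ((19.499998092651367, 24.499998092651367), (34.66876220703125, 9.707252502441406), 56.30992889404297)
297.0833333333333 133.6590909090909 ((22.31562042236328, 18.850326538085938), (29.947500228881836, 4.471166610717773), 27.758541107177734)
```

```bash
python3 -m handwheel '[0,0,0,-15,0,0,0.7, 0,2,0,-45,0,5,1, 0,5,0,-80,-0.5,15,1, 0,8,0,-115,-0.5,28,1, 0,11,0,-150,-0.8,45,1, 0,13,0,-180,-0.8,62,1, 0,15,0,-195,-0.8,72,1, 0,15,0,-198.6,-0.8,72,1,0,15,0,-198.6,-0.8,72,1,0,15,0,-198.6,-0.8,72,1]'; python3 snapw.py w9; python3 goal.py 187 0 41 15
```

```text
time_s: 13.1
position: [0.6227, -0.1743, 0.3399]
eef_rot: [180.0, 9.7, 166.4]
force: [-0.2, -0.3, -0.2]
gripper_width: 0.0851
gripper_force: 0.0
[ 0.6225 -0.1743  0.3412] [179.97   9.78 166.36] 0.08557245702566435 0.0 [-0.1  0.7  0.5] 13.15
nest now [197.3   0.5 198. ] goal [ 0.6777 -0.1882  0.1945]
turn [ 0.02 -0.22 -0.04] shift [-31.2  -0.5 154.2] t 13.15 F [-0.1  0.7  0.5] grip 0.0856 0.0
```

View pics/w9.png

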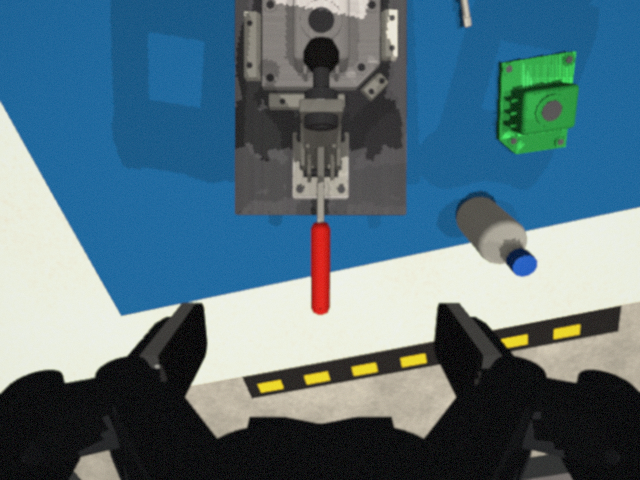

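The view shows the red grip centred at (320,268), directly in line with the jaws, and the clamp arm upright at (320,90). Descend and pinch.

```bash
python3 -m handwheel '[0,0,0,-8,0,20,0.5, 0,0,0,-18,-0.3,55,0.2, 0,0,0,-26,-0.5,90,0.2, 0,0,0,-31,-0.5,120,0.2, 0,0,0,-31,-0.5,143,0.2, 0,0,0,-31,-0.5,153,0.2, 0,0,0,-31,-0.5,154,0.2, 0,0,0,-31,-0.5,154,0.2,0,0,0,-31,-0.5,154,0.2]'; python3 goal.py 187 0 41 15; python3 snapw.py w10
```

```text
time_s: 13.9
position: [0.6792, -0.189, 0.1995]
eef_rot: [-180.0, 10.1, 166.4]
force: [0.7, -1.0, 1.0]
gripper_width: 0.0511
gripper_force: 0.0
nest now [190.5  -0.4  44.8] goal [ 0.6777 -0.1882  0.1945]
turn [-0.04  0.14 -0.04] shift [2.4 0.4 4.6] t 13.9 F [ 0.7 -1.   1. ] grip 0.0511 0.0
[ 0.6795 -0.189   0.1998] [-179.97   10.17  166.36] 0.05102039502629836 0.0 [-0.2 -0.4 -0. ] 13.95
```

```bash
python3 -m handwheel '[0,0,0,1,0.2,3,0.2, 0,0,0,2,0.4,6,0.2, 0,0,0,2,0.4,6,0.2, 0,0,0,2,0.4,6,-0.4, 0,0,0,2,0.4,6,-1, 0,0,0,2,0.4,6,-1,0,0,0,2,0.4,6,-1,0,0,0,2,0.4,6,-1]' 45; python3 goal.py 187 0 41 15;python3 goal.py 190 0 75 5;python3 goal.py 184 0 98 -3
```

```text
time_s: 14.62
position: [0.6779, -0.1878, 0.1903]
eef_rot: [180.0, 9.9, 166.3]
force: [1.0, 1.2, -0.2]
gripper_width: 0.0143
gripper_force: 45.9
nest now [185.3   0.4  37.1] goal [ 0.6777 -0.1882  0.1945]
turn [ 0.03 -0.1  -0.05] shift [-0.6 -0.4 -4.2] t 14.62 F [ 1.   1.2 -0.2] grip 0.0143 45.9
nest now [185.3   0.4  37.1] goal [ 0.6664 -0.1854  0.2266]
turn [  0.02 -10.1   -0.05] shift [  5.3  -0.4 -37.8] t 14.62 F [ 1.   1.2 -0.2] grip 0.0143 45.9
nest now [185.3   0.4  37.1] goal [ 0.6517 -0.1819  0.2449]
turn [  0.02 -18.1   -0.05] shift [ 17.1  -0.4 -58.4] t 14.62 F [ 1.   1.2 -0.2] grip 0.0143 45.9
```

```bash
python3 -m handwheel '[0,-2,0,0.3,0,-7,-1, 0,-4,0,1,0,-14,-1, 0,-6,0,1.9,0,-20,-1, 0,-8,0,3.3,0,-27,-1, 0,-10,0,5.2,0,-33.7,-1, 0,-12,0,7,0,-38,-1, 0,-13.5,0,9,0,-42,-1, 0,-15,0,11,0,-46.5,-1, 0,-16.5,0,13.7,0,-50.5,-1, 0,-18,0,16.4,0,-54.4,-1]'; for g in "184 0 98 -3" "172 0 120 -10" "153 0 140 -17"; do python3 goal.py $g; done
```

```text
time_s: 15.45
position: [0.6526, -0.1816, 0.2406]
eef_rot: [180.0, 28.0, 166.3]
force: [4.0, 1.2, -5.1]
gripper_width: 0.014
gripper_force: 44.8
nest now [182.9   0.5  93.7] goal [ 0.6517 -0.1819  0.2449]
turn [ 0.02 -0.03 -0.05] shift [-1.3 -0.5 -4.3] t 15.45 F [ 4.   1.2 -5.1] grip 0.014 44.8
nest now [182.9   0.5  93.7] goal [ 0.6321 -0.1771  0.2598]
turn [ 0.02 -7.03 -0.05] shift [  9.6  -0.5 -26.9] t 15.45 F [ 4.   1.2 -5.1] grip 0.014 44.8
nest now [182.9   0.5  93.7] goal [ 0.6071 -0.1711  0.2699]
turn [ 1.000e-02 -1.403e+01 -5.000e-02] shift [ 27.5  -0.5 -47.8] t 15.45 F [ 4.   1.2 -5.1] grip 0.014 44.8
```

```bash
python3 -m handwheel '[0,-1.5,0,1.8,0,-4.8,-1, 0,-3,0,3.7,0,-9.5,-1, 0,-4.5,0,5.8,0,-14,-1, 0,-6,0,8.1,0,-18.5,-1, 0,-7,0,10.6,0,-22.6,-1, 0,-8.5,0,13.8,0,-27,-1, 0,-10,0,17.2,0,-31.3,-1, 0,-11.5,0,20.6,0,-35.6,-1, 0,-13,0,24.2,0,-39.5,-1, 0,-14,0,27.8,0,-43.3,-1]'; for g in "153 0 140 -17" "136 0 150 -25" "126 0 155 -29"; do python3 goal.py $g; done
```

```text
time_s: 16.28
position: [0.6086, -0.1709, 0.2657]
eef_rot: [180.0, 41.9, 166.3]
force: [6.1, 2.4, -6.6]
gripper_width: 0.0144
gripper_force: 45.9
nest now [152.5   0.5 135.6] goal [ 0.6071 -0.1711  0.2699]
turn [ 0.   -0.06 -0.04] shift [-1.8 -0.5 -4. ] t 16.28 F [ 6.1  2.4 -6.6] grip 0.0144 45.9
nest now [152.5   0.5 135.6] goal [ 0.588  -0.1665  0.2718]
turn [ 0.   -8.06 -0.04] shift [ 11.6  -0.5 -18.6] t 16.28 F [ 6.1  2.4 -6.6] grip 0.0144 45.9
nest now [152.5   0.5 135.6] goal [ 0.5772 -0.1638  0.2721]
turn [ -0.   -12.06  -0.04] shift [ 19.7  -0.5 -26.3] t 16.28 F [ 6.1  2.4 -6.6] grip 0.0144 45.9
```

```bash
python3 -m handwheel '[0,-1.5,0,2.3,0,-3,-1, 0,-3,0,4.8,0,-6,-1, 0,-5,0,7.4,0,-9,-1, 0,-6.5,0,10,0,-11.7,-1, 0,-8,0,12.8,0,-14.3,-1, 0,-9,0,14.8,0,-16.3,-1, 0,-10,0,16.8,0,-18.3,-1, 0,-11,0,18.8,0,-20.2,-1, 0,-12,0,20.7,0,-22,-1, 0,-12,0,20.7,0,-22,-1]'; for g in "126 0 155 -29" "117 0 157 -32" "105 0 158 -35" "95 0 158 -38"; do python3 goal.py $g; done; python3 - <<'E'
from station import readout;print(readout.observe()["joints"])
E
```

```text
time_s: 17.12
position: [0.5791, -0.1638, 0.2678]
eef_rot: [180.0, 53.9, 166.4]
force: [4.1, 2.4, -6.7]
gripper_width: 0.0146
gripper_force: 46.7
nest now [125.9   0.6 150.3] goal [ 0.5772 -0.1638  0.2721]
turn [-0.   -0.14 -0.01] shift [-2.3 -0.6 -4. ] t 17.12 F [ 4.1  2.4 -6.7] grip 0.0146 46.7
nest now [125.9   0.6 150.3] goal [ 0.5684 -0.1617  0.2701]
turn [-0.   -3.14 -0.01] shift [  4.6  -0.6 -10.1] t 17.12 F [ 4.1  2.4 -6.7] grip 0.0146 46.7
nest now [125.9   0.6 150.3] goal [ 0.5574 -0.1591  0.2659]
turn [-0.   -6.14 -0.01] shift [ 14.6  -0.6 -16.8] t 17.12 F [ 4.1  2.4 -6.7] grip 0.0146 46.7
nest now [125.9   0.6 150.3] goal [ 0.5486 -0.1569  0.2617]
turn [-0.   -9.14 -0.01] shift [ 23.4  -0.6 -21.6] t 17.12 F [ 4.1  2.4 -6.7] grip 0.0146 46.7
[ -27.9403689   -28.66991791  127.62725275   23.46044292   30.1543268
 -119.13020395]
```

```bash
python3 -m handwheel '[0,-1,0,2,0,-2,-1, 0,-2,0,4.3,0,-4,-1, 0,-3,0,6.7,0,-6,-1, 0,-3.7,0,9,0,-7.6,-1, 0,-4.5,0,11.5,0,-9.3,-1, 0,-5.2,0,14,0,-11,-1, 0,-6,0,16.5,0,-12.6,-1, 0,-6.5,0,18.5,0,-13.7,-1, 0,-6.5,0,18.5,0,-13.7,-1]'; for g in "105 0 158 -35" "95 0 157 -35"; do python3 goal.py $g; done
```

```text
time_s: 17.87
position: [0.5584, -0.1587, 0.2621]
eef_rot: [180.0, 60.4, 166.4]
force: [7.9, 2.2, -5.5]
gripper_width: 0.0142
gripper_force: 46.7
nest now [104.2   0.6 154.2] goal [ 0.5574 -0.1591  0.2659]
turn [ 0.    0.44 -0.  ] shift [-2.9 -0.6 -2.6] t 17.87 F [ 7.9  2.2 -5.5] grip 0.0142 46.7
nest now [104.2   0.6 154.2] goal [ 0.549  -0.157   0.2608]
turn [ 0.    0.44 -0.  ] shift [ 5.8 -0.6 -7.6] t 17.87 F [ 7.9  2.2 -5.5] grip 0.0142 46.7
```

```bash
python3 -m handwheel '[0,0,0,1,0,-0.5,-1, 0,0,0,2,0,-1,-1, 0,0,0,3,0,-1.6,-1, 0,0,0,4,0,-2.2,-1, 0,0,0,5,0,-2.8,-1, 0,0,0,5,0,-2.8,-1]'; python3 goal.py 105 0 158 -35; python3 - <<'E'
from station import optics
from h import *
s=optics.snapshot("side");np.savez("s2.npz",**s)
N=np.load("nest.npz")
im=s["image"][:,:,::-1]
cv2.imwrite("pics/s2.png",cv2.resize(im[80:250,250:450],None,fx=4,fy=3.5,interpolation=cv2.INTER_CUBIC)[:595])
E
```

```text
time_s: 18.37
position: [0.5546, -0.1579, 0.2607]
eef_rot: [180.0, 60.6, 166.4]
force: [24.7, -0.8, -8.8]
gripper_width: 0.0145
gripper_force: 44.4
nest now [100.    0.5 154.5] goal [ 0.5574 -0.1591  0.2659]
turn [-0.03  0.58 -0.02] shift [-6.  -0.5  0.1] t 18.37 F [24.7 -0.8 -8.8] grip 0.0145 44.4
```

```bash
python3 -m handwheel '[0,0,0,0.5,0,-0.3,-1, 0,0,0,1,0,-0.6,-1, 0,0,0,1.5,0,-0.9,-1, 0,0,0,2,0,-1.1,-1, 0,0,0,2,0,-1.1,-1]' 60; python3 goal.py 105 0 158 -35
```

```text
time_s: 18.83
position: [0.5533, -0.1576, 0.2602]
eef_rot: [180.0, 60.7, 166.3]
force: [34.9, -1.9, -10.3]
gripper_width: 0.0139
gripper_force: 59.1
nest now [ 98.6   0.4 154.7] goal [ 0.5574 -0.1591  0.2659]
turn [-0.04  0.66 -0.05] shift [-7.1 -0.4  1.1] t 18.83 F [ 34.9  -1.9 -10.3] grip 0.0139 59.1
```

View pics/s2.png

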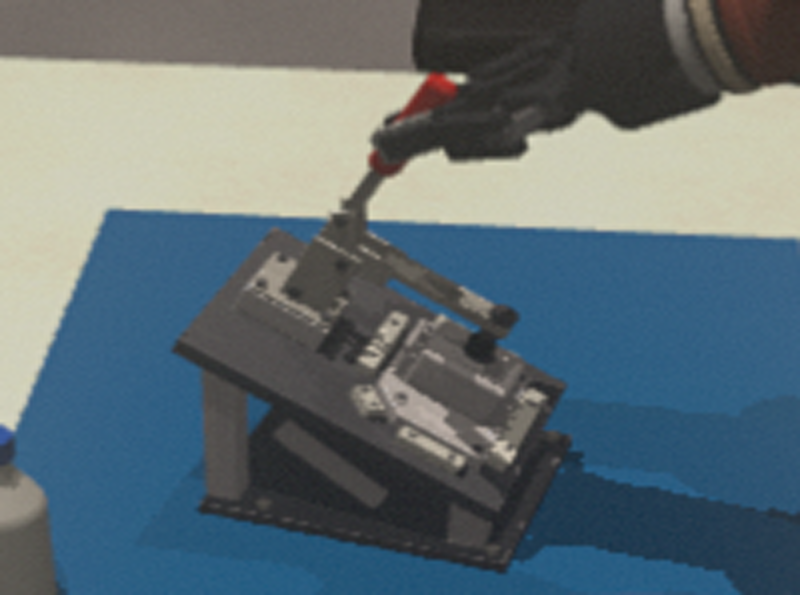

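The side view shows the arm down along nest -x, the rubber tip on the cap at crop (485,345), and the handle upright. The reaction jumped to 35 N, so the handle is at its stop. I relax the pull and compare the handle with its predicted locked place before letting go.

```bash
python3 -m handwheel '[0,0,0,-2,0,1,-1, 0,0,0,-4,0,2,-1, 0,0,0,-5.5,0,2.8,-1, 0,0,0,-5.5,0,2.8,-0.7, 0,0,0,-5.5,0,2.8,-0.5, 0,0,0,-5.5,0,2.8,-0.4, 0,0,0,-5.5,0,2.8,-0.4]'; python3 goal.py 105 0 158 -35; python3 - <<'E'
from station import optics
from h import *
s=optics.snapshot("side");np.savez("s3.npz",**s)
N=np.load("nest.npz");im=s["image"].astype(int)
m=(im[:,:,0]-im[:,:,1:].max(2)>50);yy,xx=np.nonzero(m[90:140,320:380]);print("red",xx.mean()+320,yy.mean()+90,xx.min()+320,yy.max()+90,xx.max()+320,yy.min()+90)
for th,p in [(0,(105,158)),(8,(117,157)),(14,(126,155))]:
    d=np.array([np.sin(np.radians(th)),0,np.cos(np.radians(th))])
    c=np.array([p[0],0,p[1]]);print(th,np.round(proj(s,N["O"]+(np.array([c-30*d,c,c+30*d])@N["Rn"].T)/1e3),1).tolist())
E
```

```text
time_s: 19.42
position: [0.5573, -0.1593, 0.2623]
eef_rot: [-179.9, 60.5, 166.4]
force: [-1.1, -0.7, -0.3]
gripper_width: 0.0255
gripper_force: 0.0
nest now [103.4  -0.3 154.7] goal [ 0.5574 -0.1591  0.2659]
turn [-0.12  0.53 -0.  ] shift [-3.2  0.3 -1.7] t 19.42 F [-1.1 -0.7 -0.3] grip 0.0255 0.0
red 355.79661016949154 104.61016949152543 348 113 362 100
0 [[346.0, 124.7], [352.2, 113.6], [358.6, 102.1]]
8 [[342.7, 123.0], [347.0, 111.0], [351.6, 98.4]]
14 [[340.0, 122.0], [342.9, 109.4], [345.9, 96.3]]
```

The handle's free end lies on the predicted locked position (0° lean; 8° would be about 8 px off). Retreat straight back and check.

```bash
python3 -m handwheel '[0,0,0,0,0,-4,-0.2, 0,0,0,0,0,-15,0, 0,0,0,0,0,-35,0, 0,0,0,0,0,-65,0, 0,0,0,0,0,-95,0, 0,0,0,0,0,-125,0, 0,0,0,0,0,-145,0, 0,0,0,0,0,-150,0,0,0,0,0,0,-150,0]'; python3 - <<'E'
from station import optics,readout
from h import *
a=optics.snapshot("scene");s=optics.snapshot("side");N=np.load("nest.npz");im=s["image"].astype(int)
m=(im[:,:,0]-im[:,:,1:].max(2)>50)[90:140,320:380].astype(np.uint8);pts=np.argwhere(m)[:,::-1]+[320,90];r=cv2.minAreaRect(pts.astype(np.float32));print(r,readout.observe()["time_s"],readout.observe()["force"])
for th,p in [(-3,(100.,158)),(0,(105,158)),(8,(117,157))]: print(th,np.round(proj(s,N["O"]+N["Rn"]@np.array([p[0],0,p[1]])/1e3),1))
A=cv2.resize(a["image"][285:400,180:300,::-1],(400,400),interpolation=cv2.INTER_CUBIC);B=cv2.resize(s["image"][95:225,285:405,::-1],(400,400),interpolation=cv2.INTER_CUBIC)
cv2.imwrite("pics/fin.png",np.hstack([A,B]))
E
```

```text
time_s: 20.22
position: [0.4712, -0.143, 0.3371]
eef_rot: [179.9, 59.7, 166.4]
force: [-0.4, -0.5, -0.0]
gripper_width: 0.0429
gripper_force: 0.0
((349.7500305175781, 111.25), (7.071066379547119, 28.991378784179688), 45.0) 20.3167 [ 0.50335649  0.05903788 -0.82763481]
-3 [[354.2 114.9]]
0 [[352.2 113.6]]
8 [[347. 111.]]
```

View pics/fin.png

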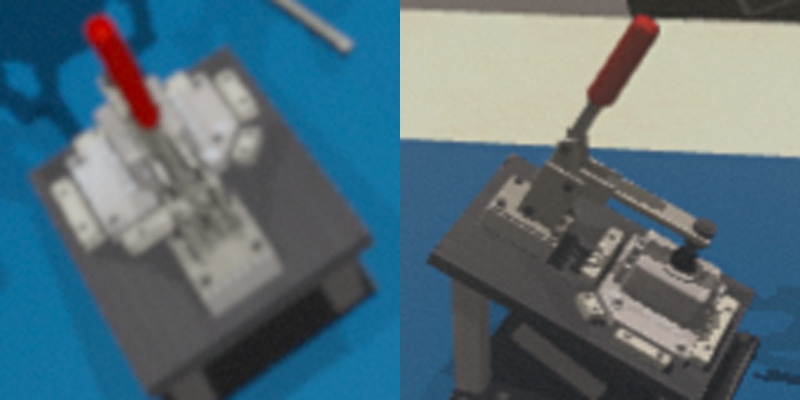

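The final views show the cover seated in its pocket, the rubber tip on the cap (right panel 685,258), and the handle standing up. I'll check the handle's lean quantitatively.

```bash
python3 - <<'E'
from station import optics
from h import *
a=optics.snapshot("scene");s=optics.snapshot("side");N=np.load("nest.npz")
res=[]
for v,(x0,y0,x1,y1) in((a,(195,280,240,330)),(s,(330,90,380,135))):
    im=v["image"][y0:y1,x0:x1].astype(float);w=np.clip(im[:,:,0]-im[:,:,1:].max(2)-25,0,80);w[w<15]=0
    yy,xx=np.mgrid[y0:y1,x0:x1];W=w.sum();c=np.array([(w*xx).sum(),(w*yy).sum()])/W
    C=np.cov(np.c_[xx.ravel(),yy.ravel()].T,aweights=w.ravel());e=np.linalg.eigh(C)[1][:,1];L=np.sqrt(12*np.linalg.eigh(C)[0][1])
    e*=-np.sign(e[1]);res.append((v,c,e,L));print(c,e,L,"lean px deg",np.degrees(np.arctan2(e[0],-e[1])))
for th,p in[(-2,(102,158)),(0,(105,158)),(4,(111,158)),(8,(117,157))]:
    d=np.array([np.sin(np.radians(th)),0,np.cos(np.radians(th))]);c=np.array([p[0],0,p[1]])
    for v in(a,s):
        q=proj(v,N["O"]+(np.array([c-30*d,c,c+30*d])@N["Rn"].T)/1e3);g=q[2]-q[0];print(th,np.round(q[1],1),"lean",round(np.degrees(np.arctan2(g[0],-g[1])),1),end=" | ")
    print()
g,e=tri([(v,c) for v,c,_,_ in res]);print("grip nest",np.round((g-N["O"])@N["Rn"]*1e3,1),e)
E
```

```text
[216.35928906 304.86096965] [-0.50095289 -0.86547455] 34.573006766077626 lean px deg -30.06306261200346
[353.74198908 107.66223594] [ 0.60209399 -0.79842522] 30.60413233052418 lean px deg 37.020016361264965
-2 [215.2 304.8] lean -30.2 | -2 [353.4 114.4] lean 31.7 | 
0 [215.8 305.6] lean -30.1 | 0 [352.2 113.6] lean 29.3 | 
4 [217.  307.4] lean -29.8 | 4 [349.7 112.1] lean 24.6 | 
8 [218.5 309.6] lean -29.4 | 8 [347. 111.] lean 19.9 | 
grip nest [110.5  -0.6 167.6] [np.float64(3.826857787225338), np.float64(3.826857787225392)]
```

The scene view puts the grip at the locked position (0° ±1–2°). In the viewed side crop the handle is centred at (352,114.5) with about 31° lean, also locked; the computed side mask was contaminated, so I did not use it.

```bash
python3 -c "
from station import ticket
print(ticket.sign_off())"
```

```text
the job is handed in; nothing more can be done
None
```

The cover is seated flat and square in the pocket, cut corner matched, and released. The clamp is closed to its stop with the tip on the cap, and the job was handed in at about 20 s.

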